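Tuck the last oiled serving board under the weighted arm of the drying rack

ROBOT

A 7-joint arm with a two-finger parallel gripper is mounted at the origin on the work surface. World frame = base frame: x ahead of the robot, y to its left, z up, the work surface at z = 0. Lengths are in m, angles in rad, forces in N, time in s.
With the tool pointing down it reaches from about 0.425 to 0.975 m from the base axis. Payload 16.7 kg.
Tool frame: the origin (TCP) lies at the very end of the fingers, on their centre line; the grasp point (between the pads) lies env.grip_point_offset behind it (env.grip_point_offset is the distance from the TCP to the grasp point, in m); z points along the fingers, y is the direction in which the jaws open and shut (so a half turn about z gives the same grasp; the last joint's range is limited). The gripper opens to 85 mm and grips with 20 to 120 N. Pads are 22 mm wide; open, the fingers measure 114 mm over their backs; the gripper's body (76 mm by 85 mm) begins 54 mm behind the grasp point. The pads swing forward as they close: fully open they stand 13 mm farther back than shut.
Start: joints at [0.999, 0.426, 0.074, 1.606, -0.034, 1.111, -0.067], TCP at [0.277, -0.616, 0.231] pointing down, gripper open.
Joint ranges: [-2.85, 2.85], [-0.5, 2.14], [-1.23, 1.37], [0.21, 2.46], [-1.02, 4.16], [0.16, 2.05], [-2.73, 2.73]. Speed limits (rad/s): [1.89, 1.89, 2.39, 2.39, 3.01, 3.01, 3.01].

INTERFACE

Orientations are given as a rotation vector (axis times angle).
In Python, from rig import env, imaging gives the robot as it stands.
- The arm moves only by the tool step_arm, never from a script. Its argument "motion" is a list of rows, each an object with "slide": the shift along the tool's x, y, z in m, a list of three; "angular": the turn, a rotation vector about the tool's x, y, z in rad, a list of three; "gripper": the finger opening in m, from 0 to 0.0854. A call has 1 to 10 rows; each row is the pose to reach, as a shift and turn from the pose commanded when the call began, along the tool's axes at that moment; what a row does not reach only later rows make up. A row lasts 1/12 s, in which the tool goes at most 41.7 mm and 7.16 degrees, less where a joint would pass 70% of its speed; a pose out of reach is approached as far as the arm can. A call with a gripper value outside its range is refused whole. The fingers move at their own pace and stop on an object; "squeeze" is the grip in N (left out, the last holds). Time passes only in rows, so rows that repeat a pose let the fingers close. It gives the time, the measured TCP pose, the force and the opening at its end, in the units of the state.
- env.observe(): the state, without advancing time (a new reading comes with each control period).
- imaging.snapshot(name): name is "scene" or "top" or "wrist"; returns a dict with "color" (480x640x3 uint8, red, green, blue), "fx", "fy", "cx", "cy" (pixels), "R" (3x3) and "t" (3): a world point X has camera coordinates R X + t. Camera axes: x right, y down, z forward; pixel columns grow to the right and rows downward; lengths in m; the calibration is good to about 2 mm. A picture is of the moment at which its call begins. There is no depth.
- env.close_job(): hands the job in, once; it reports no verdict.
The state is a dict: "time_s": time; "qpos": joint angles; "joint_velocities": joint speeds; "effort": joint torques, N m; "eef_pos": TCP position; "ee_rot": TCP orientation; "force": force on the tool from outside, world axes, zero at the start; "ft_torque": the same for the moment, N m; "grip_width": finger opening in m.
Only numpy, scipy, OpenCV 4.12 (cv2) and the standard library are available. Lean on these libraries where they do the work, as an engineer would, in place of code of your own. Each camera call takes 0.05 s, during which the arm holds its last target.

TASK

The small olive-wood board lying loose on the counter has just been oiled and must dry flat with the two already in the steel rack. Pick it up by its handle, lay it gently on top of that pile with its front edge still short of the weighted arm's foot and let go of it there; then push it in under the arm until its front edge is fully home against the rack's back posts, square on the pile with its handle pointing out and the arm resting on it. Leave the two boards beneath it and everything else on the counter where they are.

Things in the scene. Friction and masses are not known exactly. Their poses are not given: they have to be found in the camera images.
- board_mid (a point): Centre (half-way along, across and up) of the loose brown olive-wood board, 190 mm long, 12 mm thick, 0.14 kg, lying flat on the counter. +x along it to its front edge, z up. Blade 100 x 90 mm, from x = -5 to +95 mm; straight handle 34 mm wide, flat end, x = -95 to -5 mm. Centre of mass near x = +21 mm: take the handle near the blade, about x = -20 mm, with a firm grip (about 40 N)
- board_nose (a point): Middle of the loose board's front edge (the blade's far end), half-way up, 95 mm ahead of board_mid along the board's x
- rack: Steel drying rack fixed on the counter, 220 x 118 mm; origin under its middle at counter height, x along it, z up. Boards go in at its -x end, front edge first, moving to +x. Wire floor 20 mm high, x = -108 to +112 mm. Side guides 68 mm high stand 49 mm either side of the middle line from x = +63 to +11 mm and flare out to 62 mm at x = -12 mm
- pile_top (a point): Point on the rack's middle line between the faces of its two back posts (rack x = +60 mm; posts 80 mm high), at the height of the top of the pile, 44 mm above the counter; axes as the rack's. A third board fully home has its front edge here, its middle at rack x = -35 mm, its handle's end at rack x = -130 mm
- pile0: Lower, darkest of the two boards lying in the rack, same shape and size as the loose one, front edge home against the back posts, handle out to -x; origin in the middle of its underside
- pile1: Upper one of the two boards in the rack, lying on pile0; origin in the middle of its underside. Its top, on which the loose board goes, is 44 mm above the counter
- press_arm (a joint): Angle of the weighted arm, rad: about 0 resting on the two boards, grows as the foot lifts, about 0.17 when it rests on a third board. It swings freely on its pivot and falls back by its own weight (about 3 N at the foot). Pivot at rack x = +100 mm, 62 mm high
- press_foot (a point): Underside of the arm's round foot, resting on the pile 30 mm in front of the back posts (rack x = +30 mm). A black iron weight 46 mm across sits over it, top 87 mm above the counter
- press_lip (a point): Tip of the arm's turned-up lip, 72 mm wide, rising at 28 degrees from the foot to this point, at rack x about -5 mm and 17 mm over the pile. A board sliding on the pile runs under the lip and lifts the arm by itself; that takes about 5 to 12 N of push. A board laid from above clears the lip with its front edge at rack x = -10 mm or less; with it at -15 to -25 mm it rests steadily on the pile
- basket: Aluminium couscous basket, 204 mm across the rim, 105 mm tall; origin under its centre. Leave alone
- bowl: Blue ceramic bowl with a hinged white lid, 150 mm across, 70 mm to the rim (up to 210 mm with the lid open); origin under its centre. Leave alone
- oil_jar: Amber glass jar of board oil, 72 mm across, 95 mm tall; origin under its centre. Leave alone
- brush: Flat oiling brush lying down, 165 mm long; origin under it near the ferrule. Leave alone
- spoon: Green plastic measuring spoon, 165 mm long, 22 mm tall; origin under its cup. Leave alone
- tin: Red tin, 76 mm across, 85 mm tall; origin under its centre. Leave alone
- mortar: Brass mortar with its pestle, 100 mm across, 136 mm tall with the pestle; origin under its centre. Leave alone
Things that resemble listed ones, but are neither listed nor needed, are in the scene too. Leave any orange or white look-alike of the part that bears board_mid alone.

How it is judged:
On the way:
1. the board lies flat on the pile, let go, its front edge still short of the arm's foot (contact force between the fingers and board below 0.1 N and x of board_nose in the frame of rack between -0.055 and 0.022 m and y of board_nose in the frame of rack between -0.03 and 0.03 m and height (world z) of board_mid between 0.045 and 0.055 m and angle between the z axis of board_mid and the z axis of rack, either way round below 0.08 rad and angle between the x axis of board_mid and the x axis of rack, either way round below 0.35 rad and linear speed of board below 0.02 m/s), for 0.2 s.
At the end, for the whole second after the job is handed in: The board is at rest, flat on the two others (height within 4 mm), front edge within 6 mm of the back posts, handle out, within 12 mm of the rack's middle line and 0.08 rad of its direction; the arm rests on it (0.12 to 0.23 rad); the two beneath have moved under 15 mm (x of board_nose in the frame of rack between 0.054 and 0.064 m and y of board_mid in the frame of rack between -0.012 and 0.012 m and height (world z) of board_mid between 0.046 and 0.054 m and angle between the x axis of board_mid and the x axis of rack, either way round below 0.08 rad and angle between the z axis of board_mid and the z axis of rack, either way round below 0.05 rad and value of joint press_arm between 0.12 and 0.23 rad and linear speed of board below 0.01 m/s and distance of each of pile0, pile1 from where it was at the start of the episode below 0.015 m); the robot touches nothing.
It fails at once if the board is dropped or thrown: moving faster than 0.5 m/s out of the fingers (linear speed of board above 0.5 m/s and contact force between the fingers and board below 0.01 N).
It fails at once if the arm is flung up past 0.8 rad (value of joint press_arm above 0.8 rad).
It fails at once if a board of the pile is shoved more than 20 mm (distance of any of pile0, pile1 from where it was at the start of the episode above 0.02 m).
It fails at once if another thing on the counter is moved more than 30 mm (distance of any of basket, bowl, oil_jar, brush, spoon, tin, mortar from where it was at the start of the episode above 0.03 m).
It also fails if it takes over 58 s, if anything falls off the work surface, if the arm or the gripper's body presses on something with over 40 N, if the wrist force passes 120 N, or if a joint passes its speed limit or range.

## Working session

There is one attempt and no reset: what is moved stays moved. The work goes in short steps, Python scripts to look and compute and a tool call to move; the robot and the scene stay as the last step left them, time stands still between calls to the robot, and variables do not carry over. Pictures are saved under pics/ and viewed, and the job is handed in when it is done.

Besides the shell and the picture viewer there is one more tool, called after ">>>" as a command line: name --argument value ..., lists and objects as JSON in quotes. step_arm: Moves the arm, as the interface text tells. Its arguments: {"type":"object","properties":{"motion":{"type":"array"},"squeeze":{"type":"number"}},"required":["motion"]}

```bash
ls; mkdir -p pics; cat > h.py <<'E'
import numpy as np, cv2
from rig import env, imaging
def snap(n,f):
    s=imaging.snapshot(n); cv2.imwrite('pics/'+f,s['color'][:,:,::-1]); 
    import pickle; pickle.dump(s,open('pics/'+f+'.pkl','wb')); return s
def load(f):
    import pickle; return pickle.load(open('pics/'+f+'.pkl','rb'))
def ray(s,u,v):
    d=np.array([(u-s['cx'])/s['fx'],(v-s['cy'])/s['fy'],1.]); R=np.array(s['R']);t=np.array(s['t'])
    return -R.T@t, R.T@d
def onz(s,u,v,z):
    o,d=ray(s,u,v); return o+d*(z-o[2])/d[2]
def tri(s1,p1,s2,p2):
    o1,d1=ray(s1,*p1);o2,d2=ray(s2,*p2)
    d1=d1/np.linalg.norm(d1);d2=d2/np.linalg.norm(d2)
    a=np.linalg.lstsq(np.c_[d1,-d2],o2-o1,rcond=None)[0]
    x=o1+a[0]*d1;y=o2+a[1]*d2
    return (x+y)/2,np.linalg.norm(x-y)
def proj(s,X):
    c=np.array(s['R'])@np.array(X)+np.array(s['t']); return np.array([s['fx']*c[0]/c[2]+s['cx'],s['fy']*c[1]/c[2]+s['cy']])
E
python3 - <<'E'
from h import *
for n in ['scene','top','wrist']: 
    s=snap(n,n+'0.png'); print(n,s['fx'],-np.array(s['R']).T@s['t'])
print(env.observe(),env.grip_point_offset)
E
```

```text
pics
scene 459.3790590066275 [ 1.29267035 -0.31742212  0.98770238]
top 437.099572265938 [ 0.34443758 -0.01377546  1.37469004]
wrist 368.94394750707215 [ 0.34695466 -0.58358031  0.37298409]
{'time_s': 0.15, 'qpos': array([ 0.99851432,  0.42656977,  0.07385763,  1.60644719, -0.03408814,
        1.11079684, -0.0671063 ]), 'joint_velocities': array([ 0.00064326, -0.00168323, -0.00021207, -0.00121714,  0.00074825,
        0.0008524 ,  0.00012447]), 'effort': array([ 4.82029718e-03, -9.50305510e+01,  3.76413614e+00, -4.63763487e+01,
        1.95772917e-02,  7.74389802e-03,  1.47720757e-04]), 'eef_pos': array([ 0.27680128, -0.61529581,  0.23078955]), 'ee_rot': array([-3.07076926e+00, -6.58923576e-01,  4.25249416e-04]), 'force': array([ 0.05699263,  0.25938937, -0.16897591]), 'ft_torque': array([-0.00800361,  0.01017569, -0.04835421]), 'grip_width': 0.08553231129248332} 0.0187
```

View pics/scene0.png

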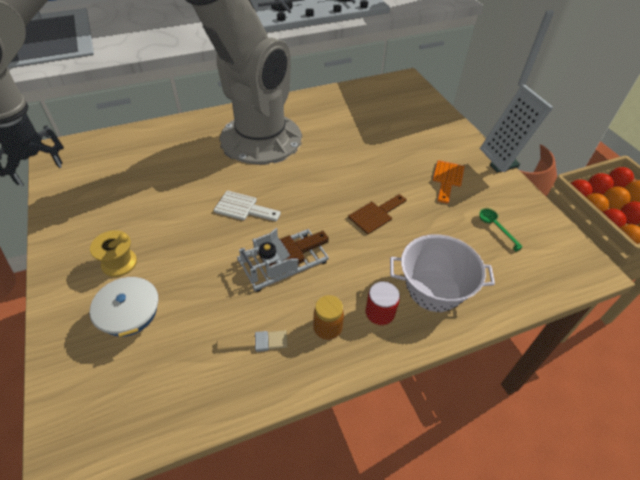

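View pics/top0.png

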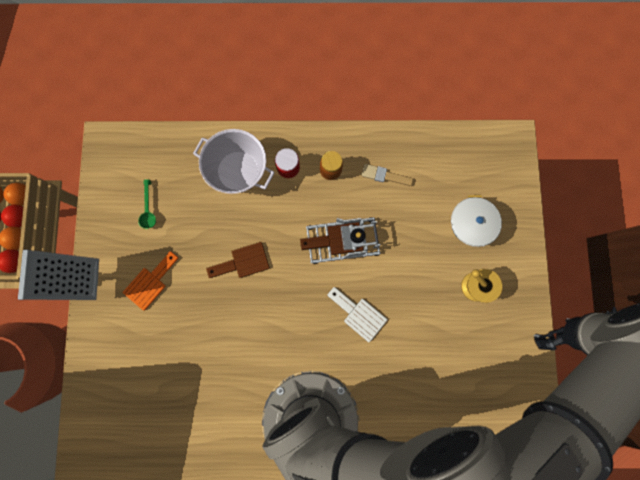

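View pics/wrist0.png

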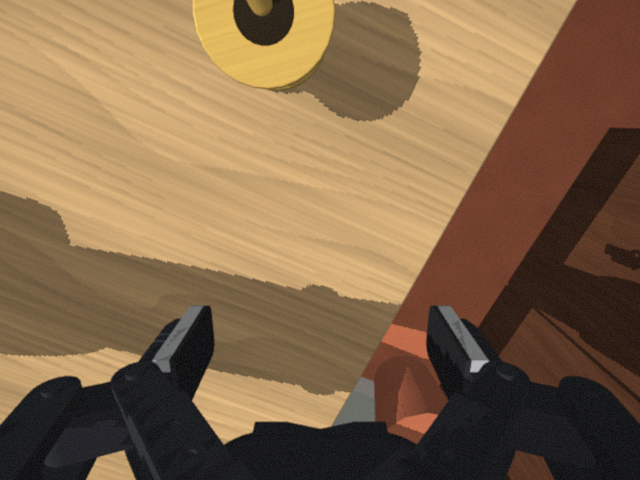

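The loose brown board is at about (240,262) in the top view and (377,214) in the scene view, handle to the left. The rack is at (345,240), weighted arm at (358,236), with its -x end to the left. The white board at (358,315) and the orange one at (150,280) are look-alikes.

```bash
python3 - <<'E'
from h import *
t=load('top0.png'); s=load('scene0.png')
def big(n,im,c):
    x,y,w,h=c; cr=im['color'][y:y+h,x:x+w,::-1]; k=5
    cv2.imwrite(f'pics/{n}.png',cv2.resize(cr,None,fx=k,fy=k,interpolation=cv2.INTER_CUBIC))
big('tb',t,(195,230,90,60)); big('tr',t,(290,205,120,70)); big('sr',s,(225,215,120,80)); big('sb',s,(335,185,80,60))
for n,im,c in [('top',t,(195,230,90,60)),('scene',s,(335,185,80,60))]:
    x,y,w,h=c; hsv=cv2.cvtColor(im['color'],cv2.COLOR_RGB2HSV)[y:y+h,x:x+w]
    print(hsv[h//2,w//2],hsv[2,2])
    m=((hsv[...,2]<135)&(hsv[...,1]>130)).astype(np.uint8)
    n_,l,st,ce=cv2.connectedComponentsWithStats(m); i=1+st[1:,4].argmax()
    print(n,st[i]+np.array([x,y,0,0,0]),ce[i]+[x,y])
    cs=max(cv2.findContours((l==i).astype(np.uint8),cv2.RETR_EXTERNAL,cv2.CHAIN_APPROX_NONE)[0],key=cv2.contourArea)
    print(cv2.approxPolyDP(cs,2.2,True)[:,0]+[x,y])
E
```

```text
[ 12 189  97] [ 18 123 189]
top [ 207  242   64   36 1262] [243.26782884 261.69255151]
[[266 245]
 [265 249]
 [263 242]
 [233 250]
 [232 260]
 [207 268]
 [209 277]
 [237 270]
 [239 277]
 [269 268]
 [264 251]]
[ 14 181 100] [ 20 113 171]
scene [ 348  194   58   40 1008] [374.81746032 214.03571429]
[[405 199]
 [398 194]
 [379 206]
 [370 202]
 [348 216]
 [369 233]
 [391 219]
 [387 212]]
```

View pics/tr.png

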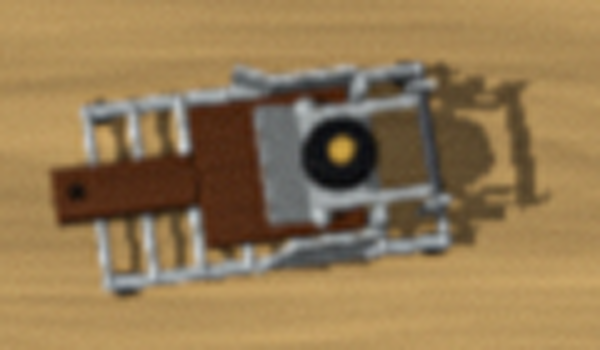

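View pics/sr.png

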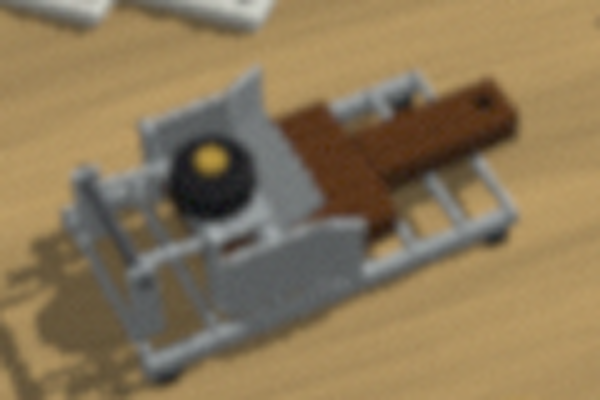

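View pics/tb.png

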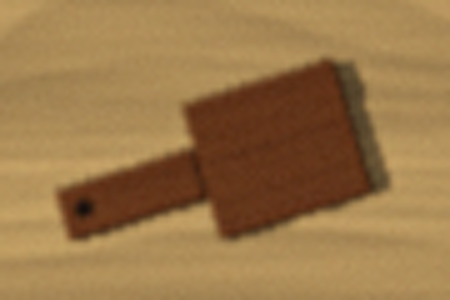

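View pics/sb.png

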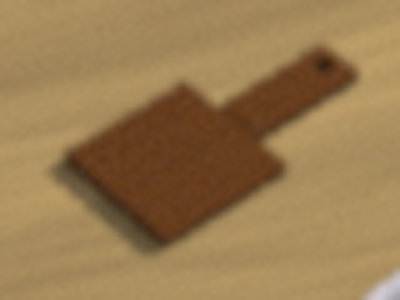

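```bash
python3 - <<'E'
from h import *
t=load('top0.png'); s=load('scene0.png')
def c(x0,y0,p): return (x0+(p[0]+.5)/5-.5, y0+(p[1]+.5)/5-.5)
tb=[(57,188),(72,240),(183,105),(222,238),(328,60),(372,190)]
sb=[(318,43),(357,73),(183,85),(283,165),(70,160),(163,243)]
P=[]
for a,b in zip(tb,sb):
    a=c(195,230,a);b=c(335,185,b); x,e=tri(t,a,s,b); print(x.round(4),round(e,4),onz(t,*a,.012).round(4),onz(s,*b,.012).round(4))
print('rack')
for a,b in zip([(50,170),(60,223),(190,108),(207,245)],[(488,78),(520,113),(322,102),(392,222)]):
    a=c(290,205,a);b=c(225,215,b); x,e=tri(t,a,s,b); print(x.round(4),round(e,4),onz(t,*a,.044).round(4),onz(s,*b,.044).round(4))
# rack rear/front floor ends, top view
for a in [(85,110),(110,285),(420,70),(440,245)]: print(onz(t,*c(290,205,a),.02).round(4))
E
```

```text
[0.4539 0.3063 0.0419] 0.0195 [0.4602 0.323  0.012 ] [0.4259 0.3153 0.012 ]
[ 0.4342  0.3295 -0.0128] 0.0232 [0.4279 0.3126 0.012 ] [0.4578 0.3252 0.012 ]
[0.4945 0.2086 0.0808] 0.0502 [0.5119 0.2459 0.012 ] [0.4303 0.2205 0.012 ]
[ 0.4457  0.2588 -0.0598] 0.0587 [0.4286 0.2195 0.012 ] [0.5113 0.2465 0.012 ]
[0.5227 0.1247 0.0763] 0.0474 [0.54   0.1554 0.012 ] [0.4639 0.1303 0.012 ]
[ 0.4762  0.1611 -0.0623] 0.0582 [0.458  0.1267 0.012 ] [0.5422 0.1534 0.012 ]
rack
[0.5377 0.0227 0.0714] 0.0142 [0.5441 0.0303 0.044 ] [0.5132 0.0258 0.044 ]
[0.5181 0.0338 0.016 ] 0.019 [0.5112 0.0242 0.044 ] [0.5432 0.0325 0.044 ]
[ 0.5646 -0.0698  0.118 ] 0.0331 [ 0.5825 -0.0563  0.044 ] [ 0.4979 -0.066   0.044 ]
[ 0.5144 -0.0517 -0.0487] 0.0378 [ 0.4972 -0.0658  0.044 ] [ 0.5899 -0.0593  0.044 ]
[0.5858 0.0091 0.02  ]
[ 0.4753 -0.0062  0.02  ]
[ 0.6105 -0.2025  0.02  ]
[ 0.4993 -0.2121  0.02  ]
```

```bash
cat >> h.py <<'E'
from scipy.spatial.transform import Rotation as Ro
def down(yaw): # tool x at yaw, z down
    c,s_=np.cos(yaw),np.sin(yaw); return np.array([[c,s_,0],[s_,-c,0],[0,0,-1.]])
def cmd(pos,yaw,pr=True):
    o=env.observe(); R=Ro.from_rotvec(o['ee_rot']).as_matrix()
    sl=R.T@(np.array(pos)-o['eef_pos']); an=Ro.from_matrix(R.T@down(yaw)).as_rotvec()
    print('slide',sl.round(4),'ang',an.round(4)); return sl,an
def fit(model,pts):
    m=np.array(model)[:,:2];p=np.array(pts)[:,:2];mc=m.mean(0);pc=p.mean(0)
    a=m-mc;b=p-pc; th=np.arctan2((a[:,0]*b[:,1]-a[:,1]*b[:,0]).sum(),(a*b).sum())
    Rr=np.array([[np.cos(th),-np.sin(th)],[np.sin(th),np.cos(th)]]); tr=pc-Rr@mc
    return tr,th,(p-(m@Rr.T+tr))
E
python3 - <<'E'
from h import *
t=load('top0.png'); s=load('scene0.png')
def c(x0,y0,p): return (x0+(p[0]+.5)/5-.5, y0+(p[1]+.5)/5-.5)
tb=[(57,188),(72,240),(183,105),(222,238),(328,60),(372,190)]
sb=[(357,73),(318,43),(283,165),(183,85),(163,243),(70,160)]
mod=[(-.095,.017),(-.095,-.017),(-.005,.045),(-.005,-.045),(.095,.045),(.095,-.045)]
A=[onz(t,*c(195,230,a),.012) for a in tb];B=[onz(s,*c(335,185,b),.012) for b in sb]
print([tri(t,c(195,230,a),s,c(335,185,b))[0][2].round(4) for a,b in zip(tb,sb)])
for p in(A,B): 
    tr,th,r=fit(mod,p); print('board',tr.round(4),th, np.abs(r).max().round(4))
tr_=[(50,170),(60,223),(190,108),(207,245)]; sr_=[(520,113),(488,78),(392,222),(322,102)]
rm=[(-.130,.017),(-.130,-.017),(-.040,.045),(-.040,-.045)]
A=[onz(t,*c(290,205,a),.044) for a in tr_];B=[onz(s,*c(225,215,b),.044) for b in sr_]
print([tri(t,c(290,205,a),s,c(225,215,b))[0][2].round(4) for a,b in zip(tr_,sr_)])
for p in(A,B):
    tr,th,r=fit(rm,p); print('rack by pile',tr.round(4),th, np.abs(r).max().round(4))
o=env.observe();print(Ro.from_rotvec(o['ee_rot']).as_matrix().round(3))
w=load('wrist0.png');print((np.array(w['R'])@Ro.from_rotvec(o['ee_rot']).as_matrix()).round(3))
cmd((.55,-.15,.30),np.radians(80)); cmd((.47,.24,.25),np.radians(108))
E
```

```text
[np.float64(0.0148), np.float64(0.0146), np.float64(0.0127), np.float64(0.0107), np.float64(0.0092), np.float64(0.0074)]
board [0.4716 0.2289] -1.2657646112975816 0.0035
board [0.4725 0.2303] -1.2459532716268131 0.0044
[np.float64(0.0456), np.float64(0.0426), np.float64(0.0358), np.float64(0.0433)]
rack by pile [ 0.5449 -0.1012] -1.439405099511574 0.0022
rack by pile [ 0.548  -0.1009] -1.4299418798663566 0.0043
[[ 0.912  0.41  -0.   ]
 [ 0.41  -0.912  0.001]
 [-0.    -0.001 -1.   ]]
[[-0.     1.     0.001]
 [-0.953 -0.    -0.304]
 [-0.304 -0.001  0.953]]
slide [ 0.44   -0.3123 -0.0689] ang [-9.000e-04 -4.000e-04 -9.735e-01]
slide [ 0.5271 -0.7008 -0.0186] ang [-8.0000e-04 -6.0000e-04 -1.4622e+00]
```

```bash
python3 - <<'E'
from h import *
cmd((.546,-.10,.28),np.radians(97.7))
E
```

```text
slide [ 0.4569 -0.3595 -0.0489] ang [-9.0000e-04 -6.0000e-04 -1.2824e+00]
```

>>> step_arm --motion '[{"slide":[0.03,-0.023,-0.05],"angular":[0,0,-0.12],"gripper":0.085},{"slide":[0.06,-0.046,-0.05],"angular":[0,0,-0.24],"gripper":0.085},{"slide":[0.09,-0.07,-0.05],"angular":[0,0,-0.36],"gripper":0.085},{"slide":[0.12,-0.093,-0.05],"angular":[0,0,-0.48],"gripper":0.085},{"slide":[0.15,-0.117,-0.05],"angular":[0,0,-0.6],"gripper":0.085},{"slide":[0.18,-0.14,-0.05],"angular":[0,0,-0.72],"gripper":0.085},{"slide":[0.21,-0.164,-0.05],"angular":[0,0,-0.84],"gripper":0.085},{"slide":[0.24,-0.187,-0.05],"angular":[0,0,-0.96],"gripper":0.085},{"slide":[0.27,-0.21,-0.05],"angular":[0,0,-1.08],"gripper":0.085},{"slide":[0.3,-0.234,-0.05],"angular":[0,0,-1.2],"gripper":0.085}]'

```text
time_s: 0.98
eef_pos: [0.4549, -0.2774, 0.2814]
ee_rot: [2.156, 2.284, -0.0]
force: [0.8, -0.1, 0.9]
grip_width: 0.0852
```

```bash
python3 - <<'E'
from h import *
o=env.observe();print(o)
cmd((.546,-.10,.28),np.radians(97.7))
E
```

```text
{'time_s': 0.9833, 'qpos': array([ 0.6943224 ,  0.16612823, -0.30066017,  1.8479504 ,  0.05426   ,
        1.13533502,  0.43229377]), 'joint_velocities': array([-0.43723868, -0.04575912, -0.47252604,  0.07233496,  0.06577811,
       -0.00564775,  0.49968629]), 'effort': array([  6.17190778, -67.45505333,   1.62964046, -45.94532132,
        -0.23144625,   0.2870007 ,  -1.58930406]), 'eef_pos': array([ 0.45489611, -0.27741817,  0.28137227]), 'ee_rot': array([ 2.15641908e+00,  2.28443108e+00, -2.55948485e-04]), 'force': array([ 0.80343085, -0.127909  ,  0.8565911 ]), 'ft_torque': array([-0.0233807 , -0.05111888,  0.02374034]), 'grip_width': 0.08520805339172344}
slide [0.1719 0.1012 0.0013] ang [-0.      0.0002 -0.0768]
```

>>> step_arm --motion '[{"slide":[0.034,0.02,0],"angular":[0,0,-0.02]},{"slide":[0.068,0.04,0],"angular":[0,0,-0.04]},{"slide":[0.102,0.06,0],"angular":[0,0,-0.06]},{"slide":[0.136,0.08,0],"angular":[0,0,-0.076]},{"slide":[0.17,0.1,0],"angular":[0,0,-0.076]},{"slide":[0.17,0.1,0],"angular":[0,0,-0.076]},{"slide":[0.17,0.1,0],"angular":[0,0,-0.076]},{"slide":[0.17,0.1,0],"angular":[0,0,-0.076]}]'

```text
validation failed for argument at $.mo...
```

```bash
python3 - <<'E'
from h import *
snap('wrist','w1.png')
cmd((.546,-.10,.28),np.radians(97.7))
E
```

```text
slide [0.163  0.0998 0.0021] ang [ 0.0018 -0.0019 -0.0592]
```

View pics/w1.png

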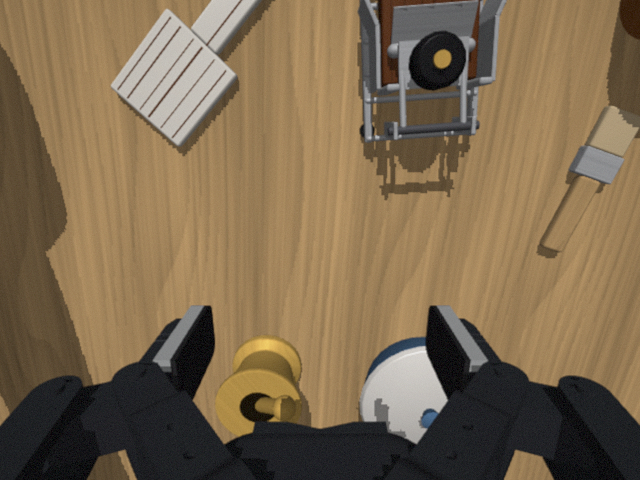

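The move was refused because rows need the gripper value. The view shows the rack at top, (420,70), with posts and pivot at its near end.

>>> step_arm --motion '[{"slide":[0.034,0.02,0],"angular":[0,0,-0.02],"gripper":0.085},{"slide":[0.068,0.04,0],"angular":[0,0,-0.04],"gripper":0.085},{"slide":[0.102,0.06,0],"angular":[0,0,-0.06],"gripper":0.085},{"slide":[0.136,0.08,0],"angular":[0,0,-0.06],"gripper":0.085},{"slide":[0.165,0.1,0],"angular":[0,0,-0.06],"gripper":0.085},{"slide":[0.165,0.1,0],"angular":[0,0,-0.06],"gripper":0.085},{"slide":[0.165,0.1,0],"angular":[0,0,-0.06],"gripper":0.085},{"slide":[0.165,0.1,0],"angular":[0,0,-0.06],"gripper":0.085}]'

```text
time_s: 1.7
eef_pos: [0.5455, -0.1095, 0.281]
ee_rot: [-2.094, -2.342, 0.001]
force: [0.5, 0.1, 0.1]
grip_width: 0.0849
```

```bash
python3 - <<'E'
from h import *
print(env.observe()['joint_velocities'].round(3))
snap('wrist','w2.png')
cmd((.546,-.10,.28),np.radians(97.7))
E
```

```text
[ 0.018 -0.008  0.014  0.003  0.001 -0.001 -0.   ]
slide [0.01   0.0017 0.0011] ang [-0.0006  0.0002 -0.0237]
```

View pics/w2.png

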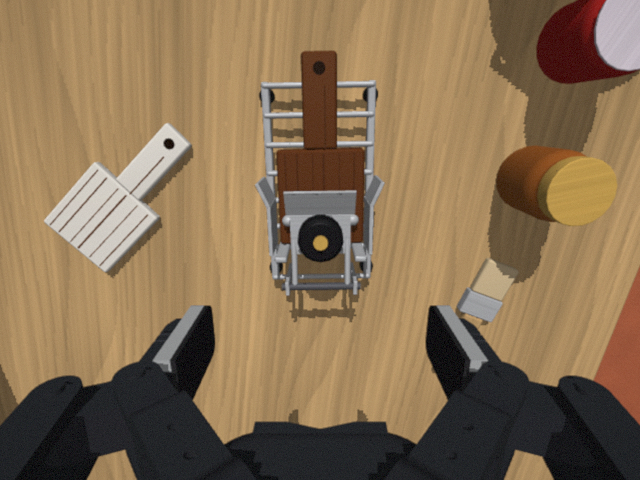

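```bash
python3 - <<'E'
from h import *
w=load('w2.png')
x,y,ww,hh=250,35,140,115
cv2.imwrite('pics/w2c.png',cv2.resize(w['color'][y:y+hh,x:x+ww,::-1],None,fx=5,fy=5,interpolation=cv2.INTER_CUBIC))
x,y,ww,hh=250,140,140,115
cv2.imwrite('pics/w2d.png',cv2.resize(w['color'][y:y+hh,x:x+ww,::-1],None,fx=5,fy=5,interpolation=cv2.INTER_CUBIC))
E
```

```text
(no output)
```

View pics/w2c.png

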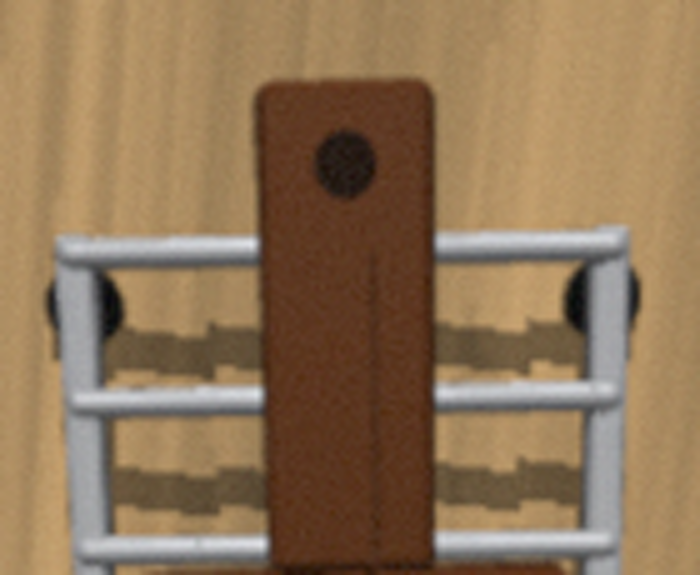

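View pics/w2d.png

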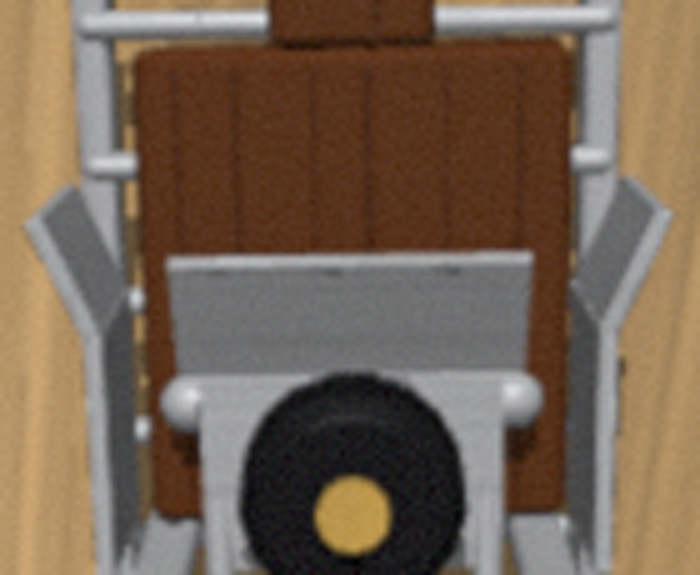

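```bash
python3 - <<'E'
from h import *
w=load('w2.png'); t=load('top0.png')
C=lambda p:(250+(p[0]+.5)/5-.5,35+(p[1]+.5)/5-.5)
D=lambda p:(250+(p[0]+.5)/5-.5,140+(p[1]+.5)/5-.5)
T=lambda p:(290+(p[0]+.5)/5-.5,205+(p[1]+.5)/5-.5)
# image left in wrist: rack -y? rack x is image down, so rack y ...
px=[C((257,82)),C((433,80)),D((135,48)),D((572,45)),D((155,517)),D((567,514))]
P=[onz(w,*p,.044) for p in px]
sg=1
mod=[(-.130,-.017),(-.130,.017),(-.040,-.045),(-.040,.045),(.06,-.045),(.06,.045)]
tr,th,r=fit(mod,P); print('pile wrist',tr.round(4),np.degrees(th),(r*1000).round(1).tolist())
for a,b in zip(px,[(60,223),(50,170),(207,245),(190,108)]): print('tri z',tri(w,a,t,T(b))[0].round(4))
F=[onz(w,*C((55,245)),.018),onz(w,*C((628,235)),.018)]
L=[onz(w,*D((167,260)),.061),onz(w,*D((532,255)),.061)]
Rm=np.array([[np.cos(th),np.sin(th)],[-np.sin(th),np.cos(th)]])
for q in F+L: print('in rack',(Rm@(q[:2]-tr)).round(4))
G=[onz(w,*D(p),.068) for p in [(28,225),(672,212),(95,335),(605,325)]]
for q in G: print('guide',(Rm@(q[:2]-tr)).round(4))
cmd((.472,.2296,.25),np.radians(108))
E
```

```text
pile wrist [ 0.5444 -0.0992] -82.72207291694842 [[0.6, -0.9], [-0.7, -1.3], [1.2, 0.6], [-1.1, -0.4], [0.3, 1.4], [-0.3, 0.6]]
tri z [0.5113 0.025  0.0486]
tri z [0.544  0.0304 0.0454]
tri z [ 0.4965 -0.0649  0.0486]
tri z [ 0.5858 -0.0562  0.0237]
in rack [-0.1039 -0.0597]
in rack [-0.104   0.0568]
in rack [-0.0006 -0.0375]
in rack [-0.0005  0.0348]
guide [-0.0092 -0.0634]
guide [-0.0098  0.061 ]
guide [ 0.0127 -0.0517]
guide [0.0123 0.0487]
slide [ 0.3457 -0.0354  0.0311] ang [-6.000e-04  2.000e-04 -2.034e-01]
```

```bash
python3 - <<'E'
from h import *
cmd((.4905,.1725,.22),np.radians(108))
E
```

```text
slide [ 0.287  -0.0233  0.0611] ang [-6.000e-04  2.000e-04 -2.034e-01]
```

>>> step_arm --motion '[{"slide":[0.04,-0.003,0.008],"angular":[0,0,-0.03],"gripper":0.085},{"slide":[0.08,-0.006,0.016],"angular":[0,0,-0.06],"gripper":0.085},{"slide":[0.12,-0.01,0.024],"angular":[0,0,-0.09],"gripper":0.085},{"slide":[0.16,-0.013,0.032],"angular":[0,0,-0.12],"gripper":0.085},{"slide":[0.2,-0.016,0.04],"angular":[0,0,-0.15],"gripper":0.085},{"slide":[0.24,-0.02,0.05],"angular":[0,0,-0.18],"gripper":0.085},{"slide":[0.27,-0.022,0.058],"angular":[0,0,-0.2],"gripper":0.085},{"slide":[0.287,-0.023,0.061],"angular":[0,0,-0.203],"gripper":0.085},{"slide":[0.287,-0.023,0.061],"angular":[0,0,-0.203],"gripper":0.085},{"slide":[0.287,-0.023,0.061],"angular":[0,0,-0.203],"gripper":0.085}]'

```text
time_s: 2.58
eef_pos: [0.4908, 0.173, 0.2202]
ee_rot: [-1.846, -2.542, 0.001]
force: [0.5, -0.2, 0.5]
grip_width: 0.0852
```

```bash
python3 - <<'E'
from h import *
w=snap('wrist','w3.png'); print(env.observe()['eef_pos'])
hsv=cv2.cvtColor(w['color'],cv2.COLOR_RGB2HSV)
m=((hsv[...,2]<135)&(hsv[...,1]>150)).astype(np.uint8); m[300:]=0
n_,l,st,ce=cv2.connectedComponentsWithStats(m); i=1+st[1:,4].argmax()
cs=max(cv2.findContours((l==i).astype(np.uint8),cv2.RETR_EXTERNAL,cv2.CHAIN_APPROX_NONE)[0],key=cv2.contourArea)
print(st[i],cv2.approxPolyDP(cs,4,True)[:,0].tolist())
E
```

```text
[0.49118    0.17218211 0.2203045 ]
[  271    25    97   213 13343] [[303, 25], [303, 133], [274, 134], [271, 139], [274, 234], [359, 237], [367, 142], [364, 135], [334, 133], [339, 28]]
```

View pics/w3.png

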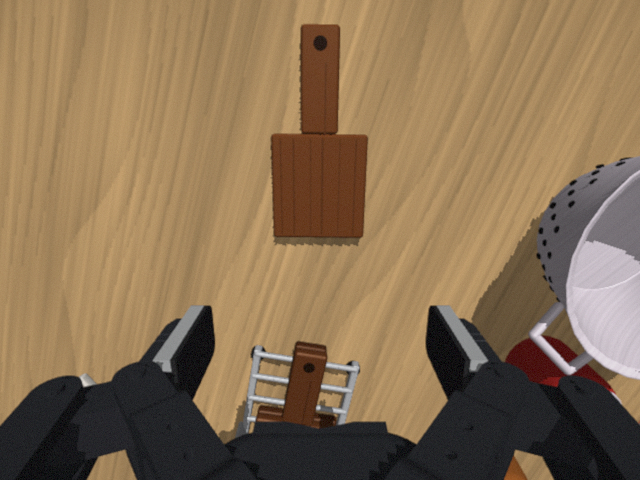

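```bash
python3 - <<'E'
from h import *
w=load('w3.png')
px=[(302,25),(339.5,26),(271.5,134),(367.5,135),(274,237),(363.5,238)]
mod=[(-.095,-.017),(-.095,.017),(-.005,-.045),(-.005,.045),(.095,-.045),(.095,.045)]
P=[onz(w,*p,.012) for p in px]
tr,th,r=fit(mod,P); print(tr.round(4),np.degrees(th),(r*1000).round(1).tolist())
t=load('top0.png');
tb=[(72,240),(57,188),(222,238),(183,105),(372,190),(328,60)]
print([tri(w,a,t,(195+b[0]/5-.4,230+b[1]/5-.4))[0][2].round(4) for a,b in zip(px,tb)])
g=tr-.02*np.array([np.cos(th),np.sin(th)])
print(g); cmd((*g,.06),th+np.pi)
E
```

```text
[0.4711 0.2301] -72.5577582181049 [[1.5, -0.7], [-0.6, -1.9], [0.8, 0.4], [-1.2, -0.2], [0.1, 1.4], [-0.6, 1.0]]
[np.float64(0.0081), np.float64(0.0277), np.float64(0.0079), np.float64(-0.0003), np.float64(0.0113), np.float64(0.0163)]
[0.46513393 0.24916919]
slide [ 0.0813 -0.001   0.1603] ang [-0.0003  0.0005  0.009 ]
```

>>> step_arm --motion '[{"slide":[0.03,0,0.04],"angular":[0,0,0],"gripper":0.085},{"slide":[0.06,0,0.08],"angular":[0,0,0.009],"gripper":0.085},{"slide":[0.083,-0.001,0.11],"angular":[0,0,0.009],"gripper":0.085},{"slide":[0.083,-0.001,0.145],"angular":[0,0,0.009],"gripper":0.07},{"slide":[0.083,-0.001,0.175],"angular":[0,0,0.009],"gripper":0.06},{"slide":[0.083,-0.001,0.195],"angular":[0,0,0.009],"gripper":0.06},{"slide":[0.083,-0.001,0.195],"angular":[0,0,0.009],"gripper":0.06},{"slide":[0.083,-0.001,0.195],"angular":[0,0,0.009],"gripper":0.06}]' --squeeze 40

```text
time_s: 3.3
eef_pos: [0.4646, 0.2508, 0.0252]
ee_rot: [-1.859, -2.532, 0.003]
force: [0.6, 0.9, 0.5]
grip_width: 0.0598
```

```bash
python3 - <<'E'
from h import *
w=snap('wrist','w4.png'); o=env.observe(); print(o['eef_pos'],o['force'],o['grip_width']); cmd((.4645,.2511,.003),np.radians(-72.56)+np.pi)
E
```

```text
[0.46524383 0.25134691 0.02634062] [-1.05165079  0.36533509 -0.10368385] 0.06000261325499913
slide [-0.     -0.0008  0.0233] ang [ 0.0006  0.0003 -0.0002]
```

View pics/w4.png

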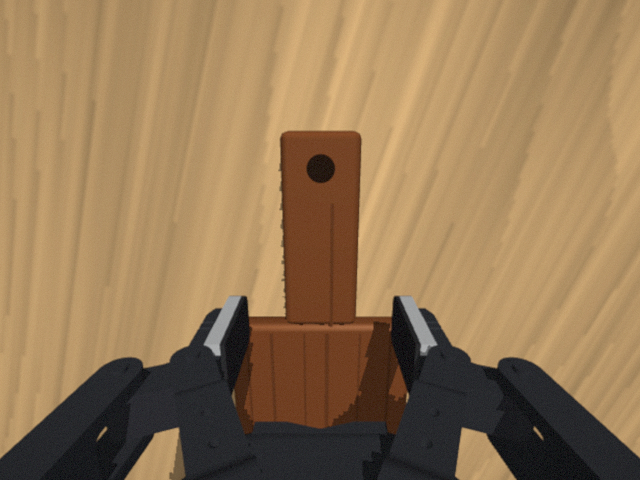

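```bash
python3 - <<'E'
from h import *
w=load('w4.png'); R=Ro.from_rotvec(env.observe()['ee_rot']).as_matrix(); p=env.observe()['eef_pos']
for u,v in [(321,322),(320,131),(286,300),(355,300)]: print((R.T@(onz(w,u,v,.012)-p)).round(4))
print(proj(w,p+R@[.011,-.035,-.005]),proj(w,p+R@[.011,.035,-.005]),proj(w,p+R@[-.011,.035,-.005]))
E
```

```text
[-0.0141 -0.0012  0.0143]
[ 0.0735 -0.0017  0.0143]
[-0.0024 -0.0176  0.0143]
[-0.0024  0.0147  0.0144]
[238.03087295 292.27000532] [410.21694957 292.32993105] [406.3729422  339.36392561]
```

>>> step_arm --motion '[{"slide":[0.002,-0.001,0.012],"angular":[0,0,0],"gripper":0.06},{"slide":[0.002,-0.001,0.022],"angular":[0,0,0],"gripper":0.06},{"slide":[0.002,-0.001,0.0235],"angular":[0,0,0],"gripper":0.06},{"slide":[0.002,-0.001,0.0235],"angular":[0,0,0],"gripper":0.045},{"slide":[0.002,-0.001,0.0235],"angular":[0,0,0],"gripper":0.03},{"slide":[0.002,-0.001,0.0235],"angular":[0,0,0],"gripper":0.02},{"slide":[0.002,-0.001,0.0235],"angular":[0,0,0],"gripper":0.02},{"slide":[0.002,-0.001,0.0235],"angular":[0,0,0],"gripper":0.02},{"slide":[0.002,-0.001,0.0235],"angular":[0,0,0],"gripper":0.02}]' --squeeze 40

```text
time_s: 4.1
eef_pos: [0.463, 0.2538, 0.0024]
ee_rot: [1.857, 2.534, 0.001]
force: [-1.5, -1.1, 6.2]
grip_width: 0.0327
```

```bash
python3 - <<'E'
from h import *
w=snap('wrist','w5.png'); o=env.observe(); print(o['eef_pos'],o['force'],o['grip_width'])
E
```

```text
[0.46298506 0.2538581  0.00244146] [-1.65123998 -2.02601001  6.77083792] 0.03286198606188118
```

View pics/w5.png

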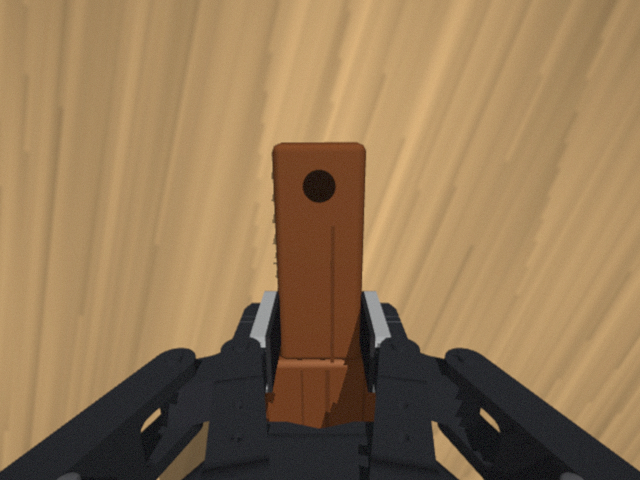

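>>> step_arm --motion '[{"slide":[0,0,-0.005],"angular":[0,0,0],"gripper":0.02},{"slide":[0,0,-0.015],"angular":[0,0,0],"gripper":0.02},{"slide":[0,0,-0.03],"angular":[0,0,0],"gripper":0.02},{"slide":[0,0,-0.05],"angular":[0,0,0],"gripper":0.02},{"slide":[0,0,-0.07],"angular":[0,0,0],"gripper":0.02},{"slide":[0,0,-0.09],"angular":[0,0,0],"gripper":0.02},{"slide":[0,0,-0.1],"angular":[0,0,0],"gripper":0.02},{"slide":[0,0,-0.1],"angular":[0,0,0],"gripper":0.02},{"slide":[0,0,-0.1],"angular":[0,0,0],"gripper":0.02}]'

```text
time_s: 4.9
eef_pos: [0.4629, 0.2536, 0.1021]
ee_rot: [1.857, 2.533, 0.001]
force: [-0.8, 1.0, -2.0]
grip_width: 0.0329
```

```bash
python3 - <<'E'
from h import *
w=snap('wrist','w6.png'); s=snap('scene','s6.png');o=env.observe(); print(o['eef_pos'],o['force'],o['ft_torque'],o['grip_width'])
u,v=proj(s,o['eef_pos']).astype(int);print(u,v)
u0,v0=u-60,v-45
cv2.imwrite('pics/s6c.png',cv2.resize(s['color'][v0:v0+90,u0:u0+120,::-1],None,fx=6,fy=6,interpolation=cv2.INTER_CUBIC))
th=np.radians(-82.9); x=np.array([np.cos(th),np.sin(th)]); org=np.array([.5435,-.1012])
# TCP at board x -.025 ; nose at -.022 -> TCP rack -.142
p=org-.142*x; print(p); cmd((*p,.10),th+np.pi)
E
```

```text
[0.46224164 0.25331962 0.10094803] [-0.14714669 -0.45445147 -1.15839744] [ 0.00275906 -0.00344746  0.00807916] 0.03284809355277236
389 183
[0.52594859 0.03971114]
slide [-0.2229 -0.0036  0.001 ] ang [-0.0012  0.0003  0.1819]
```

View pics/w6.png

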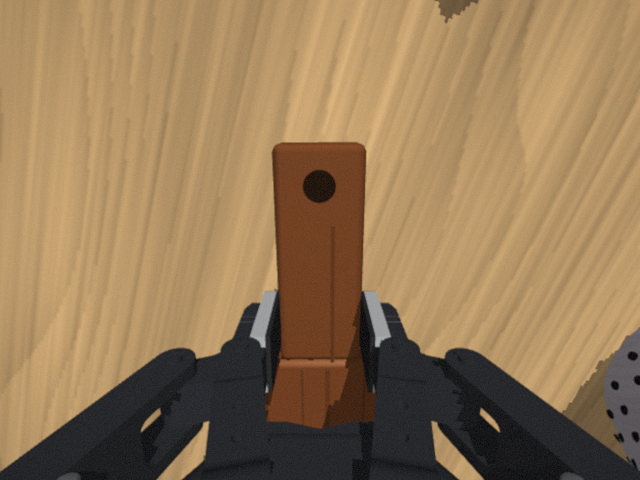

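View pics/s6c.png

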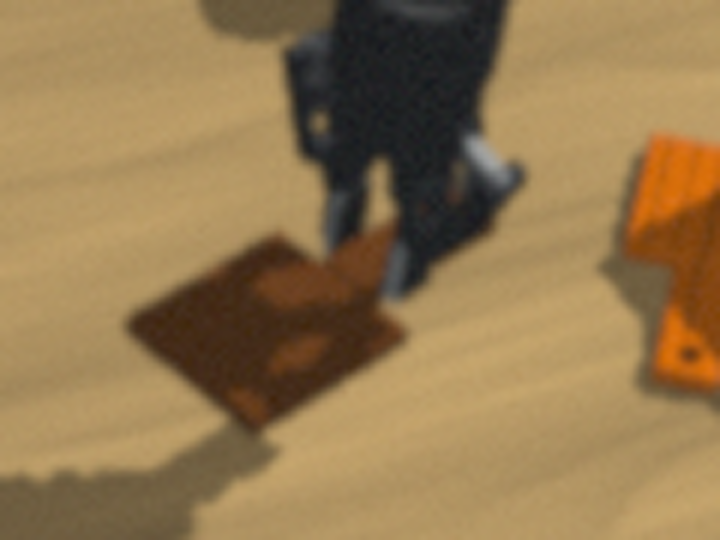

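>>> step_arm --motion '[{"slide":[-0.025,0,0],"angular":[0,0,0.02],"gripper":0.02},{"slide":[-0.055,-0.001,0],"angular":[0,0,0.05],"gripper":0.02},{"slide":[-0.085,-0.001,0],"angular":[0,0,0.08],"gripper":0.02},{"slide":[-0.115,-0.002,0],"angular":[0,0,0.11],"gripper":0.02},{"slide":[-0.145,-0.003,0],"angular":[0,0,0.14],"gripper":0.02},{"slide":[-0.175,-0.003,0],"angular":[0,0,0.17],"gripper":0.02},{"slide":[-0.2,-0.004,0],"angular":[0,0,0.182],"gripper":0.02},{"slide":[-0.215,-0.004,0],"angular":[0,0,0.182],"gripper":0.02},{"slide":[-0.215,-0.004,0],"angular":[0,0,0.182],"gripper":0.02},{"slide":[-0.215,-0.004,0],"angular":[0,0,0.182],"gripper":0.02}]'

```text
time_s: 5.83
eef_pos: [0.5231, 0.0469, 0.1007]
ee_rot: [-2.08, -2.352, 0.002]
force: [-0.1, 0.6, -1.9]
grip_width: 0.0327
```

```bash
python3 - <<'E'
from h import *
w=snap('wrist','w7.png'); t=snap('top','t7.png'); s=snap('scene','s7.png');o=env.observe(); print(o['eef_pos'],o['force'],o['grip_width'])
a=t['color'][205:275,275:405,::-1]; b=s['color'][205:285,225:345,::-1]
cv2.imwrite('pics/t7c.png',cv2.resize(a,None,fx=6,fy=6,interpolation=cv2.INTER_CUBIC))
cv2.imwrite('pics/s7c.png',cv2.resize(b,None,fx=6,fy=6,interpolation=cv2.INTER_CUBIC))
th=np.radians(-82.9); x=np.array([np.cos(th),np.sin(th)]); org=np.array([.5435,-.1012])
p=org-.142*x; cmd((*p,.10),th+np.pi)
E
```

```text
[0.52311916 0.04864767 0.10135035] [-0.69121948  0.67348154 -0.81524199] 0.03256277331012143
slide [-0.0092  0.0017  0.0013] ang [-0.0008 -0.0005  0.0016]
```

View pics/t7c.png

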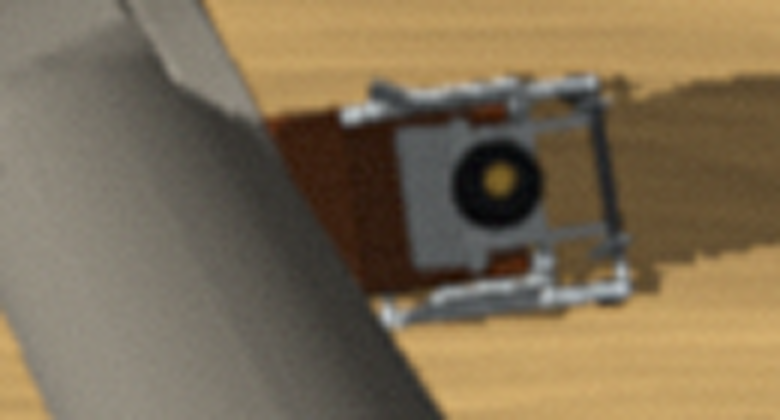

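View pics/s7c.png

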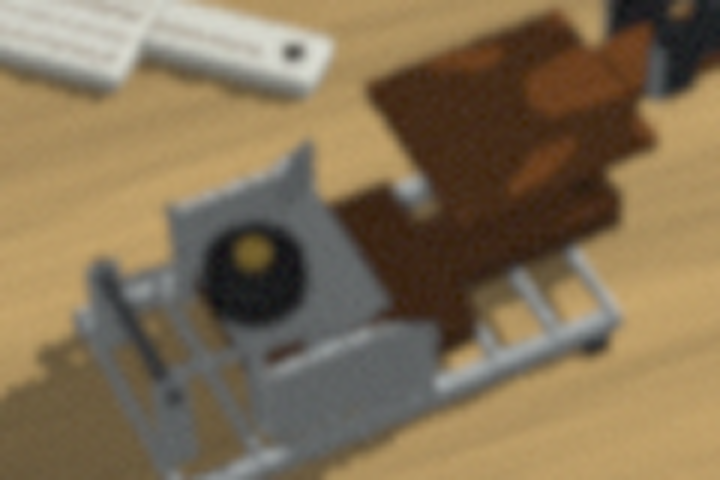

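```bash
python3 - <<'E'
from h import *
s=load('s7.png')
th=np.radians(-82.9); x=np.array([np.cos(th),np.sin(th)]); y=np.array([-x[1],x[0]]);org=np.array([.5435,-.1012])
for p in [(370,92),(450,220)]:
    q=onz(s,225+p[0]/6-.4,205+p[1]/6-.4,.111); d=q[:2]-org; print(q,d@x,d@y)
d=env.observe()['eef_pos'][:2]-org;print('tcp',d@x,d@y)
# lip & pile handle in scene
for p in [(312,145),(390,300)]:
    q=onz(s,225+p[0]/6-.4,205+p[1]/6-.4,.061); d=q[:2]-org; print('lip',d@x,d@y)
E
```

```text
[ 0.50218571 -0.07327457  0.111     ] -0.03281780799114079 -0.03754586438983892
[ 0.58345459 -0.06584574  0.111     ] -0.03014471500645396 0.044018057569391124
tcp -0.15121772638750042 -0.0017031680713419524
lip -0.014453035121650425 -0.06306155845799383
lip -0.005651970319625809 0.0341707722685487
```

>>> step_arm --motion '[{"slide":[-0.004,0.001,0],"angular":[0,0,0],"gripper":0.02},{"slide":[-0.0085,0.0015,0.005],"angular":[0,0,0],"gripper":0.02},{"slide":[-0.0085,0.0015,0.018],"angular":[0,0,0],"gripper":0.02},{"slide":[-0.0085,0.0015,0.031],"angular":[0,0,0],"gripper":0.02},{"slide":[-0.0085,0.0015,0.041],"angular":[0,0,0],"gripper":0.02},{"slide":[-0.0085,0.0015,0.047],"angular":[0,0,0],"gripper":0.02},{"slide":[-0.0085,0.0015,0.05],"angular":[0,0,0],"gripper":0.02},{"slide":[-0.0085,0.0015,0.052],"angular":[0,0,0],"gripper":0.02},{"slide":[-0.0085,0.0015,0.052],"angular":[0,0,0],"gripper":0.02}]'

```text
time_s: 6.73
eef_pos: [0.5261, 0.0395, 0.0495]
ee_rot: [-2.079, -2.355, 0.0]
force: [-0.2, -0.2, -1.1]
grip_width: 0.0326
```

```bash
python3 - <<'E'
from h import *
o=env.observe(); print(o['eef_pos'],o['force'],o['grip_width'])
w=snap('wrist','w8.png');s=snap('scene','s8.png')
cv2.imwrite('pics/s8c.png',cv2.resize(s['color'][205:285,225:345,::-1],None,fx=6,fy=6,interpolation=cv2.INTER_CUBIC))
o=env.observe(); print(o['eef_pos'],o['force'],o['grip_width'])
E
```

```text
[0.52608591 0.03947601 0.04951277] [-0.18476648 -0.18243723 -1.12143825] 0.03257445462223502
[0.52640857 0.03942848 0.0501174 ] [-0.34854156  0.07225546 -0.85061582] 0.03292178386758978
```

View pics/s8c.png

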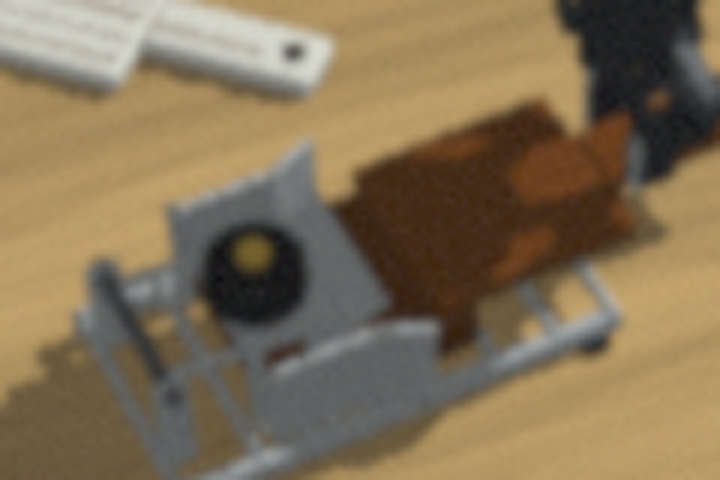

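View pics/w8.png

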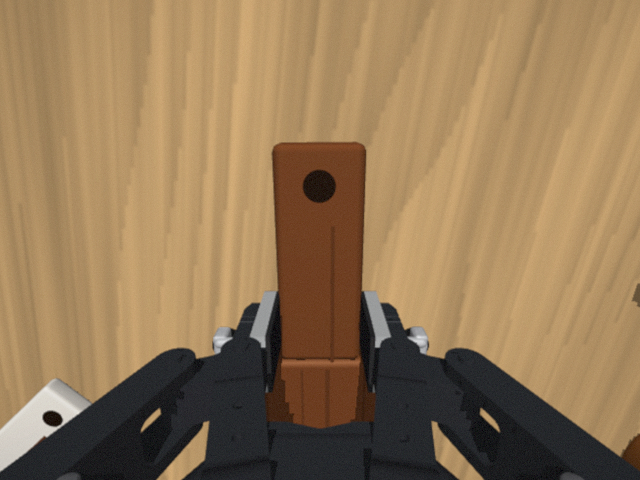

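>>> step_arm --motion '[{"slide":[0,0,0.001],"angular":[0,0,0],"gripper":0.02},{"slide":[0,0,0.002],"angular":[0,0,0],"gripper":0.02},{"slide":[0,0,0.003],"angular":[0,0,0],"gripper":0.02},{"slide":[0,0,0.003],"angular":[0,0,0],"gripper":0.02},{"slide":[0,0,0.003],"angular":[0,0,0],"gripper":0.02}]'

```text
time_s: 7.25
eef_pos: [0.5262, 0.0393, 0.0469]
ee_rot: [-2.08, -2.355, -0.0]
force: [-0.8, 0.2, -1.5]
grip_width: 0.033
```

>>> step_arm --motion '[{"slide":[0,0,0.0007],"angular":[0,0,0],"gripper":0.02},{"slide":[0,0,0.0014],"angular":[0,0,0],"gripper":0.02},{"slide":[0,0,0.0014],"angular":[0,0,0],"gripper":0.02},{"slide":[0,0,0.0014],"angular":[0,0,0],"gripper":0.02}]'

```text
time_s: 7.58
eef_pos: [0.5263, 0.0394, 0.0461]
ee_rot: [2.079, 2.354, 0.0]
force: [-4.5, -0.6, 14.8]
grip_width: 0.0328
```

>>> step_arm --motion '[{"slide":[0,0,-0.0006],"angular":[0,0,0],"gripper":0.02},{"slide":[0,0,-0.0006],"angular":[0,0,0],"gripper":0.033},{"slide":[0,0,-0.0006],"angular":[0,0,0],"gripper":0.04},{"slide":[0,0,-0.0006],"angular":[0,0,0],"gripper":0.05},{"slide":[0,0,-0.0006],"angular":[0,0,0],"gripper":0.056},{"slide":[0,0,-0.0006],"angular":[0,0,0],"gripper":0.056},{"slide":[0,0,-0.0006],"angular":[0,0,0],"gripper":0.056},{"slide":[0,0,-0.0006],"angular":[0,0,0],"gripper":0.056}]'

```text
time_s: 8.25
eef_pos: [0.5261, 0.0393, 0.046]
ee_rot: [-2.08, -2.355, 0.0]
force: [-0.3, 0.1, 0.0]
grip_width: 0.056
```

```bash
python3 - <<'E'
from h import *
w=snap('wrist','w9.png');s=snap('scene','s9.png')
cv2.imwrite('pics/s9c.png',cv2.resize(s['color'][205:285,225:345,::-1],None,fx=6,fy=6,interpolation=cv2.INTER_CUBIC))
o=env.observe(); print(o['eef_pos'],o['force'],o['grip_width'])
E
```

```text
[0.5261595  0.03930291 0.04601969] [ 0.62101554 -0.06262216  0.31774949] 0.05611778531067134
```

View pics/s9c.png

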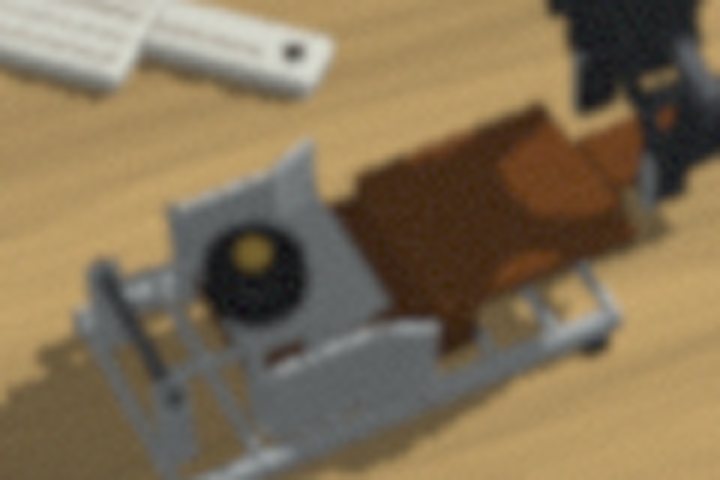

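View pics/w9.png

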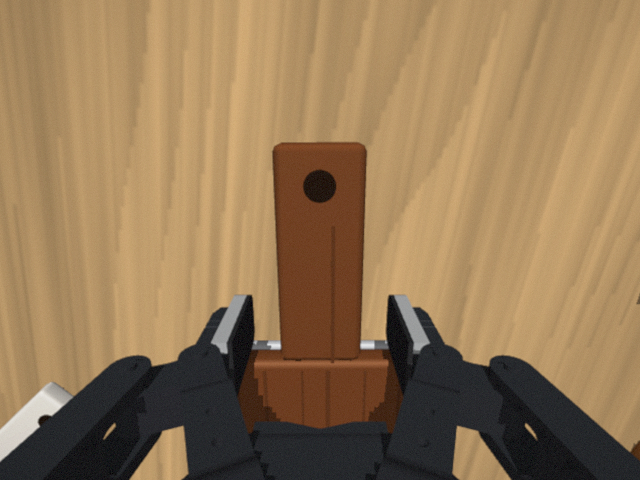

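>>> step_arm --motion '[{"slide":[0,0,-0.012],"angular":[0,0,0],"gripper":0.056},{"slide":[0,0,-0.035],"angular":[0,0,0],"gripper":0.056},{"slide":[0.01,0,-0.06],"angular":[0,0,0],"gripper":0.04},{"slide":[0.045,0,-0.07],"angular":[0,0,0],"gripper":0.03},{"slide":[0.08,0,-0.07],"angular":[0,0,0],"gripper":0.02},{"slide":[0.105,0,-0.06],"angular":[0,0,0],"gripper":0.012},{"slide":[0.105,0,-0.04],"angular":[0,0,0],"gripper":0.012},{"slide":[0.105,0,-0.04],"angular":[0,0,0],"gripper":0.012},{"slide":[0.105,0,-0.04],"angular":[0,0,0],"gripper":0.012}]'

```text
time_s: 9.1
eef_pos: [0.5126, 0.1431, 0.0862]
ee_rot: [-2.079, -2.355, 0.002]
force: [-0.9, -0.7, 1.3]
grip_width: 0.0122
```

```bash
python3 - <<'E'
from h import *
w=snap('wrist','w10.png');s=snap('scene','s10.png');t=snap('top','t10.png')
cv2.imwrite('pics/s10c.png',cv2.resize(s['color'][195:285,225:355,::-1],None,fx=6,fy=6,interpolation=cv2.INTER_CUBIC))
cv2.imwrite('pics/t10c.png',cv2.resize(t['color'][205:275,275:405,::-1],None,fx=6,fy=6,interpolation=cv2.INTER_CUBIC))
o=env.observe(); print(o['eef_pos'],o['force'],o['grip_width'])
E
```

```text
[0.51382537 0.1426306  0.08705515] [ 0.04969152 -0.11132006  0.43677924] 0.011757448593249035
```

View pics/s10c.png

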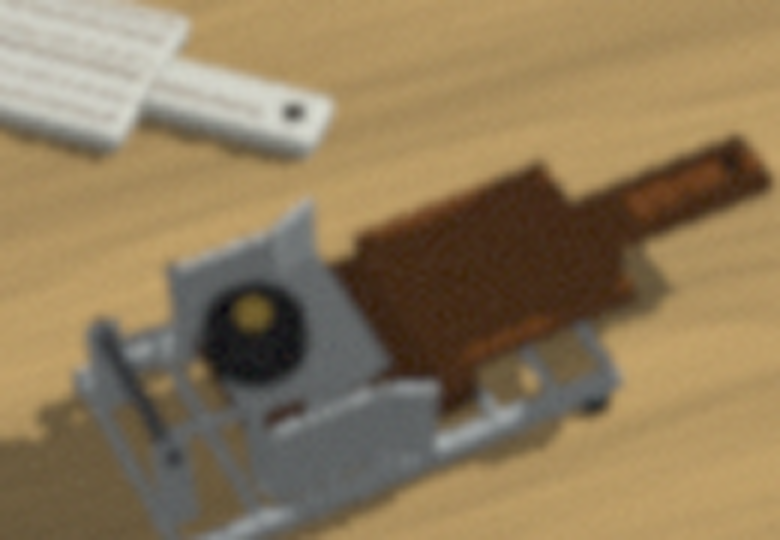

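View pics/w10.png

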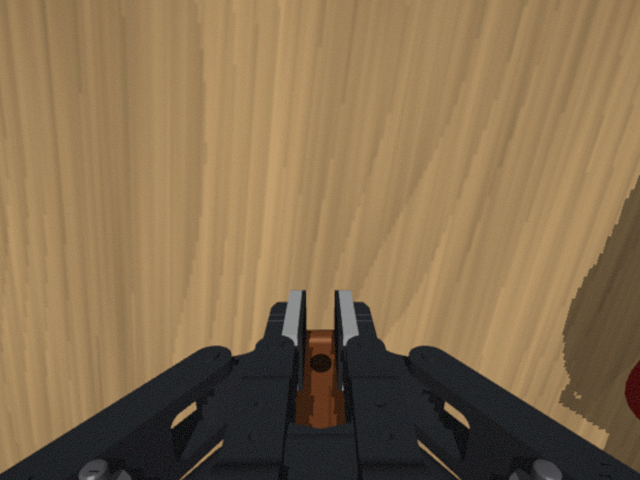

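View pics/t10c.png

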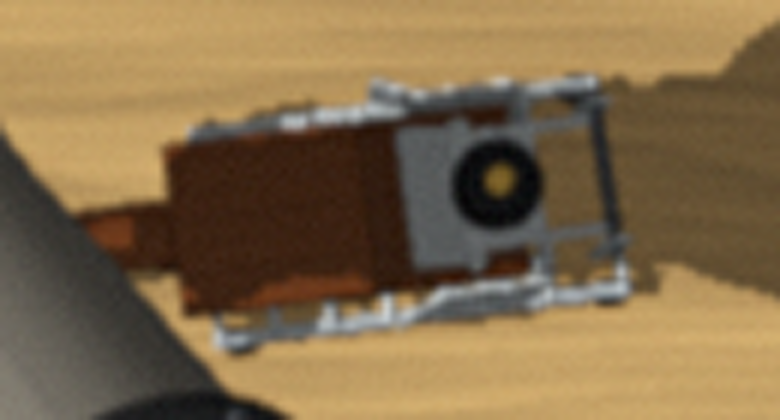

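```bash
python3 - <<'E'
from h import *
t=load('t10.png');s=load('s10.png')
th=np.radians(-82.9); x=np.array([np.cos(th),np.sin(th)]); y=np.array([-x[1],x[0]]);org=np.array([.5435,-.1012])
def rk(q): d=q[:2]-org; return np.array([d@x,d@y]).round(4)
for p in [(165,148),(190,312)]: print('top rear',rk(onz(t,275+p[0]/6-.4,205+p[1]/6-.4,.056)))
for p in [(358,237),(542,165),(635,290),(740,135),(772,178)]: print('scene nose-,rear-,rear+,end',rk(onz(s,225+p[0]/6-.4,195+p[1]/6-.4,.056)))
w=load('w10.png')
for p in [(305,331),(337,331)]: print('wrist end?',rk(onz(w,*p,.056)))
print(rk(env.observe()['eef_pos']))
E
```

```text
top rear [-0.1191  0.0427]
top rear [-0.117  -0.0423]
scene nose-,rear-,rear+,end [-0.0262 -0.0401]
scene nose-,rear-,rear+,end [-0.121  -0.0408]
scene nose-,rear-,rear+,end [-0.1215  0.0451]
scene nose-,rear-,rear+,end [-0.2122 -0.015 ]
scene nose-,rear-,rear+,end [-0.2112  0.0153]
wrist end? [-0.2169 -0.0093]
wrist end? [-0.2169  0.0078]
[-0.2456  0.0007]
```

>>> step_arm --motion '[{"slide":[0,0,0.02],"angular":[0,0,0],"gripper":0.012},{"slide":[0,0,0.037],"angular":[0,0,0],"gripper":0.012},{"slide":[-0.006,0,0.037],"angular":[0,0,0],"gripper":0.012},{"slide":[-0.012,0,0.037],"angular":[0,0,0],"gripper":0.012},{"slide":[-0.017,0,0.037],"angular":[0,0,0],"gripper":0.012},{"slide":[-0.02,0,0.037],"angular":[0,0,0],"gripper":0.012},{"slide":[-0.023,0,0.037],"angular":[0,0,0],"gripper":0.012},{"slide":[-0.026,0,0.037],"angular":[0,0,0],"gripper":0.012},{"slide":[-0.029,0,0.037],"angular":[0,0,0],"gripper":0.012},{"slide":[-0.032,0,0.037],"angular":[0,0,0],"gripper":0.012}]'

```text
time_s: 10.08
eef_pos: [0.5173, 0.1117, 0.0493]
ee_rot: [2.079, 2.355, 0.001]
force: [0.1, 1.3, 1.2]
grip_width: 0.0121
```

```bash
python3 - <<'E'
from h import *
w=snap('wrist','w11.png');s=snap('scene','s11.png')
cv2.imwrite('pics/s11c.png',cv2.resize(s['color'][185:285,225:365,::-1],None,fx=5,fy=5,interpolation=cv2.INTER_CUBIC))
o=env.observe(); print(o['eef_pos'],o['force'],o['grip_width'])
th=np.radians(-82.9); x=np.array([np.cos(th),np.sin(th)]); y=np.array([-x[1],x[0]]);org=np.array([.5435,-.1012])
d=o['eef_pos'][:2]-org; print(d@x,d@y)
E
```

```text
[0.51719343 0.11118406 0.0490982 ] [ 0.62525186  0.86568459 -0.65420056] 0.012195660603610154
-0.21400701430232438 0.00014613054844190413
```

View pics/s11c.png

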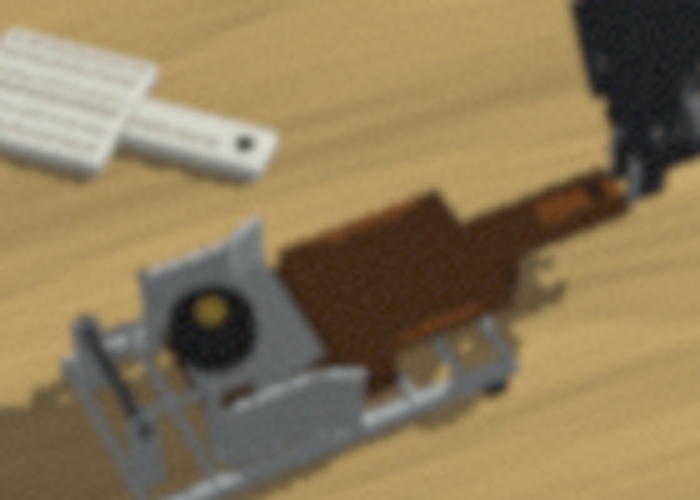

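View pics/w11.png

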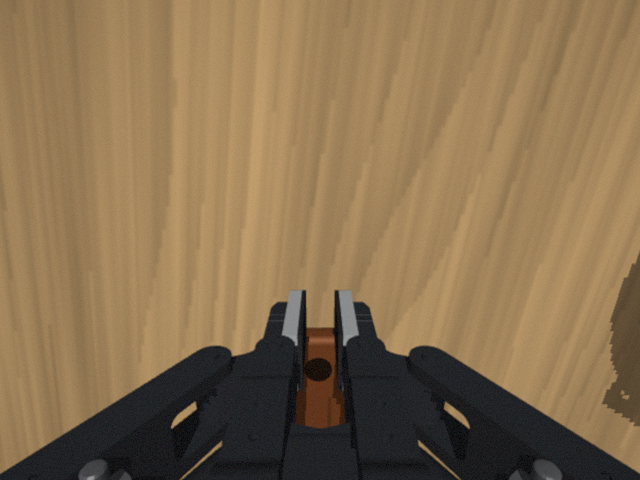

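>>> step_arm --motion '[{"slide":[-0.003,0,0],"angular":[0,0,0],"gripper":0.012},{"slide":[-0.006,0,0],"angular":[0,0,0],"gripper":0.012},{"slide":[-0.009,0,0],"angular":[0,0,0],"gripper":0.012},{"slide":[-0.012,0,0],"angular":[0,0,0],"gripper":0.012},{"slide":[-0.015,0,0],"angular":[0,0,0],"gripper":0.012},{"slide":[-0.018,0,0],"angular":[0,0,0],"gripper":0.012},{"slide":[-0.021,0,0],"angular":[0,0,0],"gripper":0.012},{"slide":[-0.024,0,0],"angular":[0,0,0],"gripper":0.012},{"slide":[-0.027,0,0],"angular":[0,0,0],"gripper":0.012},{"slide":[-0.03,0,0],"angular":[0,0,0],"gripper":0.012}]'

```text
time_s: 11.02
eef_pos: [0.5208, 0.0825, 0.0491]
ee_rot: [-2.078, -2.355, -0.001]
force: [-1.3, 6.6, 0.0]
grip_width: 0.0123
```

```bash
cat > chk.py <<'E'
from h import *
import sys
n=sys.argv[1]
w=snap('wrist',f'w{n}.png');s=snap('scene',f's{n}.png');t=snap('top',f't{n}.png')
a=cv2.resize(s['color'][195:285,225:345,::-1],None,fx=5,fy=5,interpolation=cv2.INTER_CUBIC)
b=cv2.resize(w['color'][280:440,240:400,::-1],None,fx=1,fy=1)
cv2.imwrite(f'pics/s{n}c.png',a);cv2.imwrite(f'pics/w{n}c.png',b)
cv2.imwrite(f'pics/t{n}c.png',cv2.resize(t['color'][205:275,275:405,::-1],None,fx=6,fy=6,interpolation=cv2.INTER_CUBIC))
o=env.observe(); print(o['eef_pos'],o['force'],o['grip_width'],o['time_s'])
th=np.radians(-82.9); x=np.array([np.cos(th),np.sin(th)]); y=np.array([-x[1],x[0]]);org=np.array([.5435,-.1012])
d=o['eef_pos'][:2]-org; print('tcp rack',d@x,d@y)
E
python3 chk.py 12
```

```text
[0.52090578 0.08187289 0.04905363] [ 0.10436678  1.74312055 -0.1944953 ] 0.012395077090082562 11.1667
tcp rack -0.18446175855674324 0.00020711233374963315
```

View pics/s12c.png

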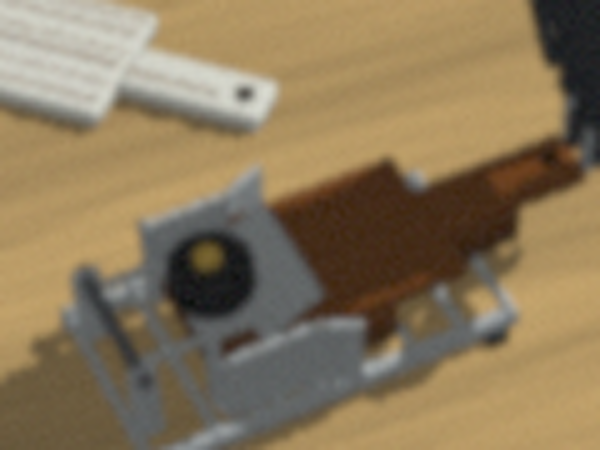

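View pics/t12c.png

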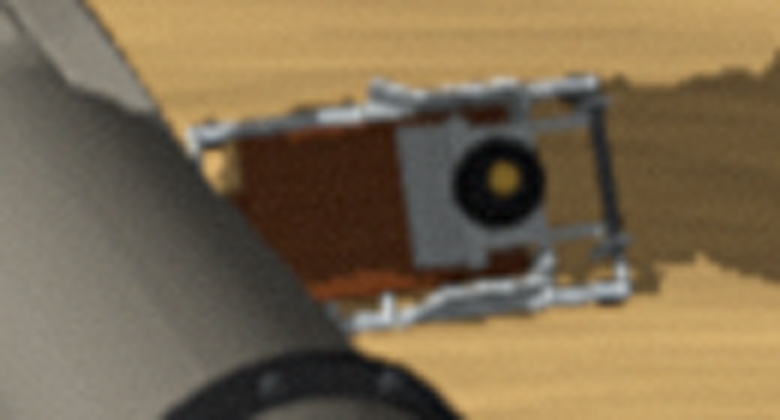

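>>> step_arm --motion '[{"slide":[-0.003,0,0],"angular":[0,0,0],"gripper":0.012},{"slide":[-0.006,0,0],"angular":[0,0,0],"gripper":0.012},{"slide":[-0.009,0,0],"angular":[0,0,0],"gripper":0.012},{"slide":[-0.012,0,0],"angular":[0,0,0],"gripper":0.012},{"slide":[-0.015,0,0],"angular":[0,0,0],"gripper":0.012},{"slide":[-0.018,0,0],"angular":[0,0,0],"gripper":0.012},{"slide":[-0.021,0,0],"angular":[0,0,0],"gripper":0.012},{"slide":[-0.024,0,0],"angular":[0,0,0],"gripper":0.012},{"slide":[-0.027,0,0],"angular":[0,0,0],"gripper":0.012},{"slide":[-0.03,0,0],"angular":[0,0,0],"gripper":0.012}]'

```text
time_s: 12.0
eef_pos: [0.5246, 0.0519, 0.0491]
ee_rot: [2.08, 2.355, 0.0]
force: [-0.4, 4.1, 0.5]
grip_width: 0.0123
```

```bash
python3 chk.py 13
```

```text
[0.52458547 0.05148785 0.04900471] [-0.87442039 -0.29369411  0.69029377] 0.012275819840297424 12.15
tcp rack -0.15385489019372695 0.00010294734547628346
```

View pics/s13c.png

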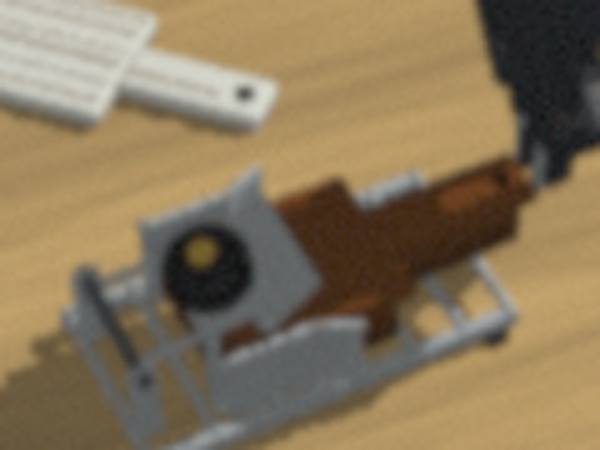

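View pics/w13c.png

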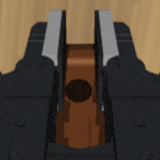

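>>> step_arm --motion '[{"slide":[-0.002,0,0],"angular":[0,0,0],"gripper":0.012},{"slide":[-0.004,0,0],"angular":[0,0,0],"gripper":0.012},{"slide":[-0.006,0,0],"angular":[0,0,0],"gripper":0.012},{"slide":[-0.008,0,0],"angular":[0,0,0],"gripper":0.012},{"slide":[-0.009,0,0],"angular":[0,0,0],"gripper":0.012},{"slide":[-0.01,0,0],"angular":[0,0,0],"gripper":0.012},{"slide":[-0.01,0,0],"angular":[0,0,0],"gripper":0.012}]'

```text
time_s: 12.73
eef_pos: [0.5258, 0.042, 0.049]
ee_rot: [-2.08, -2.354, 0.0]
force: [-1.0, 0.8, -0.1]
grip_width: 0.012
```

>>> step_arm --motion '[{"slide":[-0.001,0,0],"angular":[0,0,0],"gripper":0.012},{"slide":[-0.002,0,0],"angular":[0,0,0],"gripper":0.012},{"slide":[-0.002,0,0],"angular":[0,0,0],"gripper":0.012}]'

```text
time_s: 12.98
eef_pos: [0.526, 0.0401, 0.049]
ee_rot: [-2.08, -2.355, 0.0]
force: [-0.6, 2.4, -0.8]
grip_width: 0.0121
```

>>> step_arm --motion '[{"slide":[-0.0007,0,0],"angular":[0,0,0],"gripper":0.012},{"slide":[-0.0014,0,0],"angular":[0,0,0],"gripper":0.012},{"slide":[-0.0014,0,0],"angular":[0,0,0],"gripper":0.012}]'

```text
time_s: 13.23
eef_pos: [0.5262, 0.0388, 0.049]
ee_rot: [2.08, 2.355, 0.0]
force: [0.4, 2.3, -1.2]
grip_width: 0.0115
```

```bash
python3 chk.py 14
```

```text
[0.52623163 0.03880687 0.04905165] [-0.66012528  2.67151404 -0.25550103] 0.011789019303419543 13.3833
tcp rack -0.14106768849687737 0.0001691014053146594
```

View pics/s14c.png

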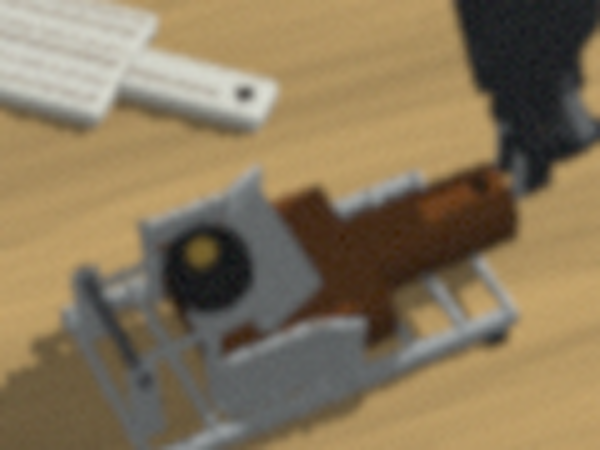

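View pics/t14c.png

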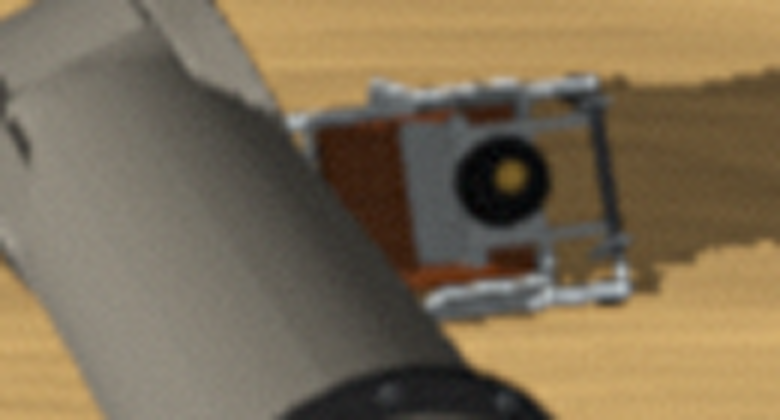

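>>> step_arm --motion '[{"slide":[-0.0007,0,0],"angular":[0,0,0],"gripper":0.012},{"slide":[-0.0015,0,0],"angular":[0,0,0],"gripper":0.012},{"slide":[-0.0015,0,0],"angular":[0,0,0],"gripper":0.012}]'

```text
time_s: 13.63
eef_pos: [0.5262, 0.0384, 0.049]
ee_rot: [-2.078, -2.355, -0.001]
force: [-2.1, 8.3, -0.1]
grip_width: 0.0125
```

>>> step_arm --motion '[{"slide":[-0.0007,0,0],"angular":[0,0,0],"gripper":0.012},{"slide":[-0.0012,0,0],"angular":[0,0,0],"gripper":0.012},{"slide":[-0.0012,0,0],"angular":[0,0,0],"gripper":0.012}]'

```text
time_s: 13.88
eef_pos: [0.5261, 0.0383, 0.049]
ee_rot: [-2.077, -2.355, -0.002]
force: [-3.8, 12.9, 0.9]
grip_width: 0.0119
```

Hard stop, and the force is rising with no motion. I'm backing off to look.

>>> step_arm --motion '[{"slide":[0.003,0,0],"angular":[0,0,0],"gripper":0.012},{"slide":[0.015,0,0],"angular":[0,0,0],"gripper":0.012},{"slide":[0.035,0,-0.02],"angular":[0,0,0],"gripper":0.012},{"slide":[0.04,0,-0.06],"angular":[0,0,0],"gripper":0.012},{"slide":[0.02,0,-0.1],"angular":[0,0,0],"gripper":0.012},{"slide":[-0.015,0,-0.14],"angular":[0,0,0],"gripper":0.03},{"slide":[-0.05,0,-0.17],"angular":[0,0,0],"gripper":0.06},{"slide":[-0.09,0,-0.19],"angular":[0,0,0],"gripper":0.085},{"slide":[-0.12,0,-0.2],"angular":[0,0,0],"gripper":0.085},{"slide":[-0.12,0,-0.2],"angular":[0,0,0],"gripper":0.085}]'

```text
time_s: 14.72
eef_pos: [0.5425, -0.0888, 0.252]
ee_rot: [2.084, 2.345, 0.0]
force: [0.6, -1.0, -1.2]
grip_width: 0.0719
```

>>> step_arm --motion '[{"slide":[0,0,0],"angular":[0,0,0],"gripper":0.085},{"slide":[0,0,0],"angular":[0,0,0],"gripper":0.085},{"slide":[0,0,0],"angular":[0,0,0],"gripper":0.085}]'

```text
time_s: 14.97
eef_pos: [0.5411, -0.0816, 0.2485]
ee_rot: [-2.078, -2.355, 0.0]
force: [1.0, 0.4, -0.3]
grip_width: 0.0848
```

```bash
python3 chk.py 15; python3 - <<'E'
from h import *
w=load('w15.png'); cv2.imwrite('pics/w15d.png',cv2.resize(w['color'][20:300,220:420,::-1],None,fx=2.1,fy=2.1,interpolation=cv2.INTER_CUBIC))
E
```

```text
[ 0.54115618 -0.08153568  0.24849763] [ 0.89044106  0.47723646 -0.33423366] 0.08483006013175731 15.1167
tcp rack -0.019803232626464686 0.00010469307682583842
```

View pics/w15.png

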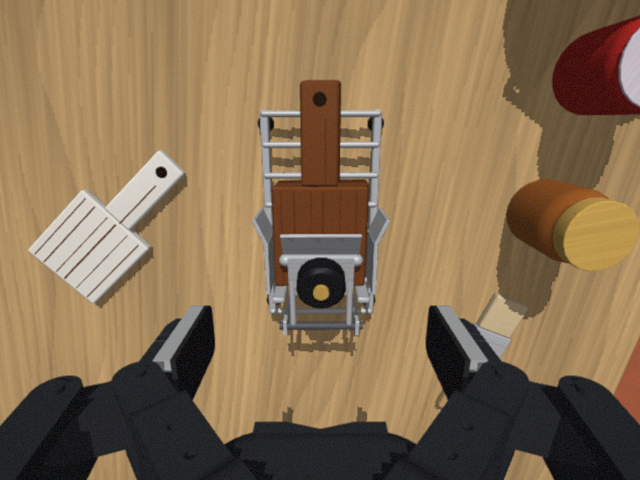

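View pics/w15d.png

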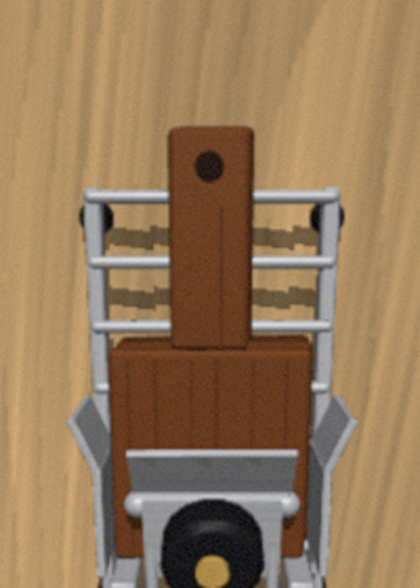

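View pics/s15c.png

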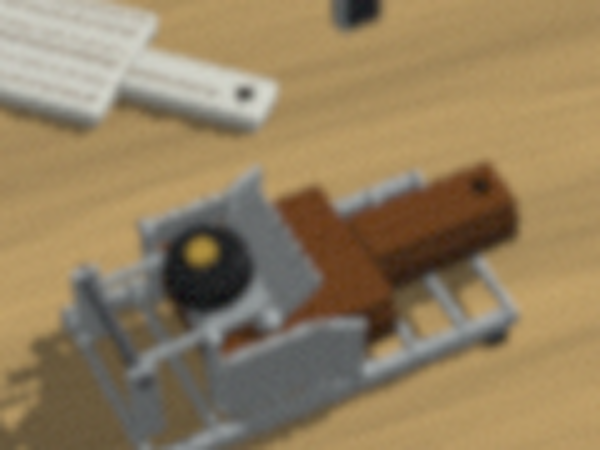

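```bash
python3 - <<'E'
from h import *
w=load('w15.png')
C=lambda p:(220+(p[0]+.5)/2.1-.5,20+(p[1]+.5)/2.1-.5)
px=[C(p) for p in [(169,128),(253,127),(110,350),(312,350)]]
# rear blade edge top face
P=[onz(w,*p,.056) for p in px]
mod=[(-.130,-.017),(-.130,.017),(-.040,-.045),(-.040,.045)]
tr,th,r=fit(mod,P); print('rack from board if home',tr.round(4),np.degrees(th),(r*1000).round(1).tolist())
d=tr-np.array([.5444,-.0992]); a=np.radians(-82.7);print('diff to pile fit, along x,y:',d@[np.cos(a),np.sin(a)],d@[-np.sin(a),np.cos(a)])
s=load('s15.png');s0=load('scene0.png')
# same scene crop before/after: outside-robot difference of items
for n,c in dict(tin=(365,280,40,45),jar=(310,295,38,45),brush=(215,328,75,25),spoon=(475,205,50,45),bowl=(88,275,75,60),mortar=(88,230,50,45),basket=(390,235,105,75)).items():
    x,y,ww,hh=c;A=s0['color'][y:y+hh,x:x+ww].astype(int);B=s['color'][y:y+hh,x:x+ww].astype(int);print(n,np.abs(A-B).mean().round(1))
E
```

```text
rack from board if home [ 0.543  -0.1014] -82.80907053299312 [[0.3, -0.5], [-0.2, -0.2], [1.1, 0.5], [-1.2, 0.2]]
diff to pile fit, along x,y: 0.001960953624217487 -0.0016863641191950773
tin 3.7
jar 3.3
brush 3.5
spoon 3.4
bowl 38.8
mortar 3.3
basket 3.5
```

View pics/s15.png

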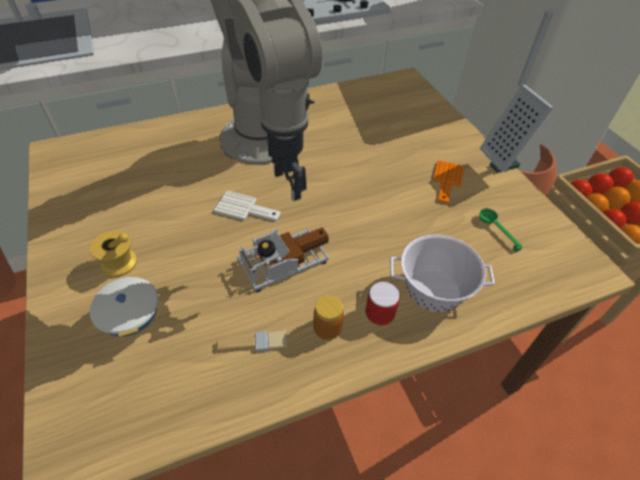

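View pics/t15.png

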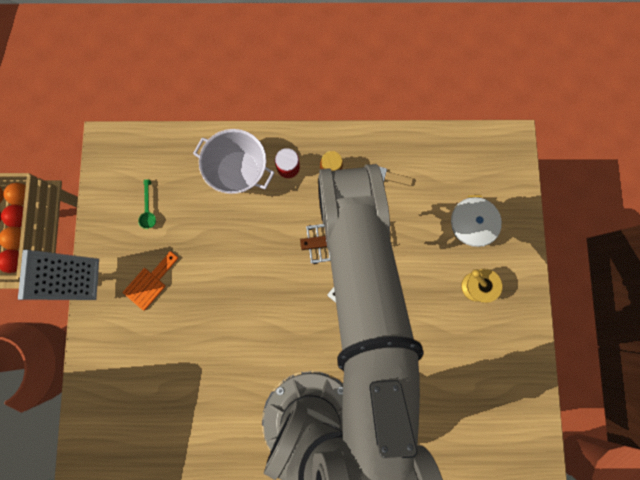

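The board is home and square, and the bowl has only a shadow on it; it has not moved. The robot is clear, so I'm handing in.

```bash
python3 -c "
from h import *
print(env.observe()['joint_velocities'].round(3)); print(env.close_job())"
```

```text
[ 0.003 -0.003  0.004 -0.004  0.001  0.002  0.004]
the job is handed in; nothing more can be done
None
```

I gripped the board by its handle near the blade at about 40 N and laid it on the pile with its front edge at about rack x = -22 mm. I let go there, then pushed the handle's end with nearly closed fingers until the board stopped against the back posts. The push took about 7 N at the lip and reached 13 N at the hard stop, where the board no longer moved. I handed it in at about 15 s of the 58 s allowed.

**Board position:** The last wrist view put the board within about 2 mm of fully home, about 1 mm or less off the rack's middle line and under 0.01 rad off its direction. Two separate estimates of the rack's position differed by about 2 to 3 mm, which is within the limits either way.

**Arm and pile:** The views show the arm raised and resting on the board, with the handles of the two boards beneath flush with it. I saw no shift of the pile, but I did not measure the arm's angle or the pile's shift as numbers.

**Other things on the counter:** A before-and-after image comparison showed nothing else moved. The bowl's patch did differ a lot, but the pictures show that was only the robot's shadow.

**Along the way:** One move call was refused because its rows lacked the gripper value, and it moved nothing. A rough height check across the top and wrist views was noisy, giving 24 to 49 mm for the pile and 0 to 28 mm for the board. The top and scene views gave 36 to 46 mm and 7 to 15 mm, against stated heights of 44 and 12 mm, so I worked with the stated ones. The force rise when the board touched the pile came at the expected height.

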